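Count along the rail and push the pipe cap into the third gap

TASK

Put the loose pipe cap back in its place in the divider rack. Start at the end with the tall post and run a fingertip along the top rail, touching it over the first, second and third gaps in turn, and go no further along the rail; then push the cap lying in front of the rack across the bench into that third gap, fully home against the back wall. Push it only, never lift or tip it, leave the other fittings and things where they are, and finish with the hand clear.

Things in the scene. Friction and masses are not known exactly. Their poses are not given: they have to be found in the camera images.
- rack: Low steel divider rack, fixed: 7 dividers (4 mm thick, 44 deep, 48 high) make 6 gaps 60 mm wide, pitch 64, open to the robot's side, floorless (parts slide in on the bench), closed behind by a 26 mm high wall. Origin: on the bench, mid-row, mid-depth. x from open front to back, y along the row, z up. Divider fronts at x=-22 mm, wall's inner face x=+22; gap centres y=+-32, +-96, +-160.
- rail: The rail: flat aluminium bar 14 mm wide, 388 mm long, 6 mm thick, fixed rigidly across the tops of the dividers along the whole row. Origin: centre of its top face, 54 mm above the bench and 12 mm behind the rack's origin (rack x=+12); axes as the rack's. Best touched with the fingers shut, so that the touch lies under the middle of the hand, which is what is measured.
- post: End post: upright round steel post, 26 mm across its head, 90 mm high, foot 32 mm across, fixed at one end of the rack (either end), 216 mm from the rack's origin along the row. The gap beside it is the first. Origin: centre of its underside. At the rack's other end is only a low square block 36 mm high.
- cap_mid (a point): The loose pipe cap: grey plastic disc 50 mm across, 26 mm high, with a central stub 22 mm across on top (38 mm overall), standing stub up on the open bench before the rack, centre at rack x -120 to -150 mm; about 0.14 kg. This point: on its axis, 13 mm above its underside. Fully home in a gap its centre is at rack x=-3 mm. (A like cap already in an outer gap is not meant.)
- stock_cap: Second cap, same shape as the loose one, already standing in one of the rack's outer gaps (96 or 160 mm from the middle); 50 mm across, 38 mm high; loose, not to be moved. Origin: centre of its underside.
- stock_sleeve: Grey plastic sleeve (open ring) already standing in another outer gap of the rack; 46 mm across, 36 mm high; loose, not to be moved. Origin: centre of its underside.
- elbow: Copper pipe elbow lying in front of one end of the rack; about 47 by 30 mm, 43 mm high; loose, not to be moved. Origin: centre of its underside.
- union: Brass union standing in front of the other end of the rack; 38 mm across, 36 mm high; loose, not to be moved. Origin: centre of its underside.
- coupling: White plastic coupling (open ring) on the bench to the robot's left; 68 mm across, 55 mm high; loose, not to be moved. Origin: centre of its underside.
- paste: White jar on the bench to the robot's right; 72 mm across, 75 mm high; loose, not to be moved. Origin: centre of its underside.
- wrench: Steel wrench lying on the bench to the left; 200 mm long along its x; loose, not to be moved. Origin: centre of its underside.
- carton: Small cardboard carton on the bench to the right; 90 by 130 mm, 60 mm high; loose, not to be moved. Origin: centre of its underside.
- cap: The same loose cap; origin at the centre of its underside.

How it is judged:
By the outcome, as a careful person would: the job done as asked, in the order asked, and still so for the second after the job is handed in, with the robot touching nothing.
It also fails if it takes over 72 s, if anything falls off the work surface, if the arm or the gripper's body presses on something with over 40 N, if the wrist force passes 120 N, or if a joint passes its speed limit or range.

ROBOT

A 6-joint arm with a two-finger parallel gripper is mounted at the origin on the work surface. World frame = base frame: x ahead of the robot, y to its left, z up, the work surface at z = 0. Lengths are in mm, angles in rad, forces in N, time in s.
With the tool pointing down it reaches from about 300 to 750 mm from the base axis. Payload 8.5 kg.
Tool frame: the origin (TCP) lies on the mounting face of the last link; the fingertips stand 173 mm ahead of it and the grasp point (between the pads) lies 155 mm ahead of it; z points along the fingers, y is the direction in which the jaws open and shut (so a half turn about z gives the same grasp; the last joint's range is limited). The gripper opens to 85 mm and grips with 20 to 120 N. Pads are 22 mm wide; open, the fingers measure 114 mm over their backs; the gripper's body (76 mm by 85 mm) begins 54 mm behind the grasp point. The pads swing forward as they close: fully open they stand 13 mm farther back than shut.
Start: joints at [0.973, 0.381, 1.297, -0, 1.464, -0.215], TCP at [205.426, 510.178, 404.722] pointing down, gripper open.
Joint ranges: [-3.11, 3.11], [-0.89, 2.33], [0.22, 2.48], [-1.42, 4.56], [0.17, 2.85], [-2.88, 2.88]. Speed limits (rad/s): [2.39, 2.39, 3.14, 3.14, 3.14, 3.14].

INTERFACE

Orientations are given as a unit quaternion [w, x, y, z].
In Python, from cell import get_state, snapshot, sign_off gives the robot as it stands.
- The arm moves only by the shell command python3 -m creep 'ROWS' [FORCE]. ROWS is text: rows parted by semicolons, each of 7 numbers parted by spaces: the shift along the tool's x, y, z in mm, then the turn, a rotation vector about the tool's x, y, z in rad, then the opening, from 0 (shut) to 1 (fully open). A call has 1 to 10 rows; each row shifts and turns the pose as measured when the row begins, along the tool's axes as they then stand; what a row does not reach is not made up. A row lasts 1/8 s, in which the tool goes at most 62.5 mm and 10.7 degrees, less where a joint would pass 70% of its speed; a pose out of reach is approached as far as the arm can. A call with a gripper value outside its range is refused whole. The fingers move at their own pace and stop on an object; FORCE is the grip in N (left out, the last holds). Time passes only in rows, so rows that do not move let the fingers close. It gives the time, the measured TCP pose, the force and the opening at its end, in the units of the state.
- get_state(): the state, without advancing time (a new reading comes with each control period).
- snapshot(name): name is "scene" or "top"; returns a dict with "frame" (480x640x3 uint8, red, green, blue), "fx", "fy", "cx", "cy" (pixels), "dist" ([k1, k2, p1, p2, k3] as OpenCV has them; the pictures are not rectified), "rvec" (rotation vector, rad) and "tvec" (3), from world to camera coordinates, as OpenCV has them. Camera axes: x right, y down, z forward; pixel columns grow to the right and rows downward; lengths in mm; the calibration is good to about 2 mm. A picture is of the moment at which its call begins. There is no depth.
- sign_off(): hands the job in, once; it reports no verdict.
The state is a dict: "t": time; "joints": joint angles; "qvel": joint speeds; "joint_efforts": joint torques, N m; "tcp_pos": TCP position; "eef_rot": TCP orientation; "ft_force": force on the tool from outside, world axes, zero at the start; "wrist_torque": the same for the moment, N m; "gripper_width": finger opening in mm.
Only numpy, scipy, OpenCV 4.12 (cv2) and the standard library are available. Lean on these libraries where they do the work, as an engineer would, in place of code of your own. Each camera call takes 0.05 s, during which the arm holds its last target.

## Working session

There is one attempt and no reset: what is moved stays moved. The work goes in short steps, Python scripts to look and compute and a shell command to move; the robot and the scene stay as the last step left them, time stands still between calls to the robot, and variables do not carry over. Pictures are saved under pics/ and viewed, and the job is handed in when it is done.

```bash
ls; mkdir -p pics
python3 - <<'E'
from cell import *
import cv2
s=get_state();print(s)
for n in("scene","top"):
    d=snapshot(n);cv2.imwrite(f"pics/{n}0.png",d["frame"][:,:,::-1]);print({k:v for k,v in d.items() if k!="frame"})
E
```

```text
pics
{'t': 0.0, 'joints': array([ 9.72712066e-01,  3.81210742e-01,  1.29828631e+00, -1.30630701e-05,
        1.46360382e+00, -2.15322831e-01]), 'qvel': array([ 0.00063949,  0.00018458, -0.00052627, -0.00118315,  0.00064734,
       -0.00131685]), 'joint_efforts': array([ 1.48282492e-03, -4.48455119e+01, -2.31283092e+01, -6.64125446e-05,
        4.78007540e-03, -4.63832203e-05]), 'tcp_pos': array([205.40328006, 510.15392118, 404.09505305]), 'eef_rot': array([-2.92349549e-04,  1.90213837e-01,  9.81742394e-01, -6.95164922e-04]), 'ft_force': array([ 0.60326452,  1.02006396, -0.12127657]), 'wrist_torque': array([-0.00474131, -0.01931358,  0.09297642]), 'gripper_width': 85.31988856813996}
{'fx': 461.8578942444645, 'fy': 461.8578942444645, 'cx': 322.63024931398456, 'cy': 240.42541694006673, 'dist': array([-0.07317031,  0.        ,  0.        ,  0.        ,  0.        ]), 'rvec': array([ 1.86997352,  1.63899103, -0.62761414]), 'tvec': array([ -54.3569533 , -327.48332687, 1326.96554852])}
{'fx': 483.71601026231394, 'fy': 483.71601026231394, 'cx': 315.483903623185, 'cy': 240.32187903082144, 'dist': array([-0.03206121,  0.        ,  0.        ,  0.        ,  0.        ]), 'rvec': array([ 2.14750882, -2.14668769,  0.13913136]), 'tvec': array([  -5.42217121,  529.82655515, 1162.36231304])}
```

View pics/scene0.png

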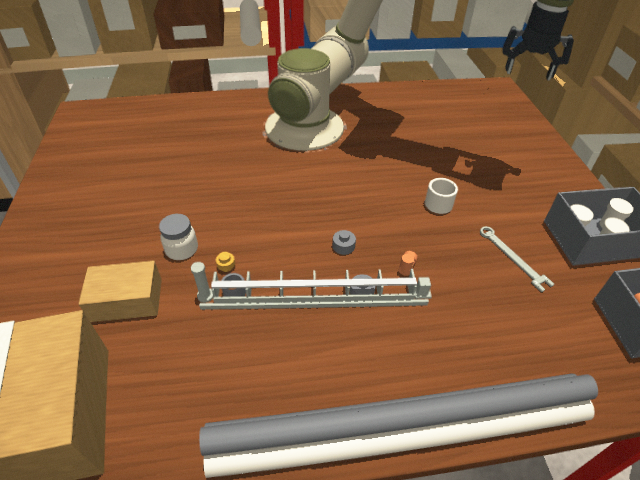

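View pics/top0.png

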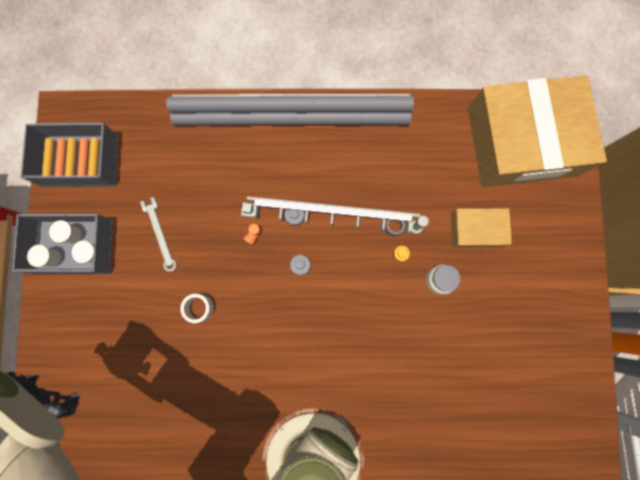

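The top view shows the post at the right end of the rack (about 420,222), the low block at the left (249,208), and the loose cap at (300,265). The sleeve stands in the gap beside the post, and the stock cap is near (294,215). I'll enlarge both views to get exact pixels.

Run:
```python
import cv2
a=cv2.imread("pics/top0.png")[185:285,235:435];cv2.imwrite("pics/topc.png",cv2.resize(a,None,fx=4,fy=4,interpolation=cv2.INTER_CUBIC))
a=cv2.imread("pics/scene0.png")[220:320,185:445];cv2.imwrite("pics/scenec.png",cv2.resize(a,None,fx=3,fy=3,interpolation=cv2.INTER_CUBIC))
```

```text
(no output)
```

View pics/topc.png

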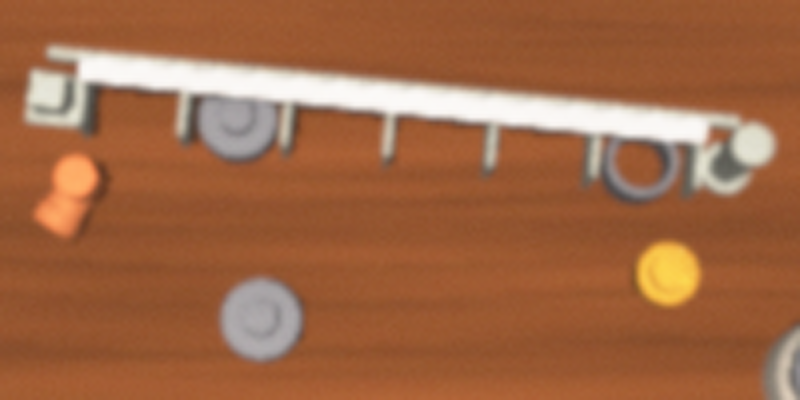

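View pics/scenec.png

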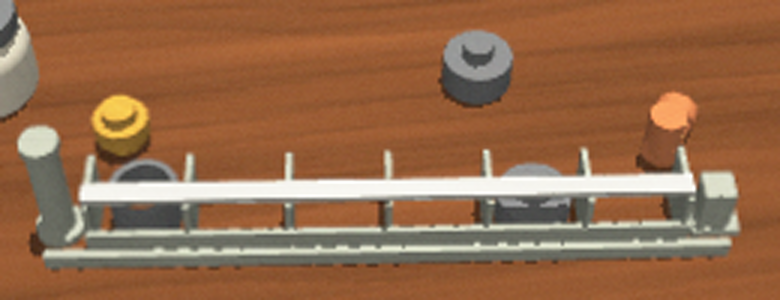

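The enlarged crops show dividers at about u=85 to 690. Counting from the post, gap 1 holds the sleeve, gaps 2 to 4 are empty, gap 5 holds the stock cap and gap 6 is empty. The third gap lies between the dividers at u≈388 and 490. Next I'll fit the rack pose.

```bash
cat > h.py <<'E'
import numpy as np,cv2
from scipy.optimize import least_squares
CAL={"scene":dict(f=461.8578942444645,c=(322.63024931398456,240.42541694006673),d=-0.07317031,r=[1.86997352,1.63899103,-0.62761414],t=[-54.3569533,-327.48332687,1326.96554852]),
"top":dict(f=483.71601026231394,c=(315.483903623185,240.32187903082144),d=-0.03206121,r=[2.14750882,-2.14668769,0.13913136],t=[-5.42217121,529.82655515,1162.36231304])}
def KD(n):
    c=CAL[n];return np.array([[c["f"],0,c["c"][0]],[0,c["f"],c["c"][1]],[0,0,1.]]),np.array([c["d"],0,0,0,0])
def proj(n,P):
    K,D=KD(n);c=CAL[n]
    return cv2.projectPoints(np.float64(P).reshape(-1,1,3),np.array(c["r"]),np.array(c["t"]),K,D)[0].reshape(-1,2)
def back(n,uv,z):
    K,D=KD(n);c=CAL[n];R=cv2.Rodrigues(np.array(c["r"]))[0];t=np.array(c["t"])
    q=cv2.undistortPoints(np.float64(uv).reshape(-1,1,2),K,D).reshape(-1,2)
    o=-R.T@t;d=np.c_[q,np.ones(len(q))]@R
    return o+d*((z-o[2])/d[:,2])[:,None]
def crop(uv,s,o): return (np.float64(uv)+.5)/s-.5+np.array(o)
E
cat > fit.py <<'E'
from h import *
T=lambda p:crop(p,4,(235,185)); S=lambda p:crop(p,3,(185,220))
rk=np.array([[12,194,54],[12,-194,54],[0,-216,90]])
pt=T([(78,70),(708,129),(752,145)]); ps=S([(693,181),(81,189),(39,139)])
def w(p,P): 
    c,s=np.cos(p[2]),np.sin(p[2]);return np.c_[p[0]+c*P[:,0]-s*P[:,1],p[1]+s*P[:,0]+c*P[:,1],P[:,2]]
f=lambda p:np.r_[proj("top",w(p,rk))-pt,proj("scene",w(p,rk))-ps].ravel()
for sel in("top","scene","both"):
    g=(lambda p:f(p)[:6]) if sel=="top" else (lambda p:f(p)[6:]) if sel=="scene" else f
    r=least_squares(g,[550,0,0]);print(sel,r.x,np.round(r.fun,1))
p=r.x
for n,uv,z in (("top",T([(261,318)]),38),("scene",S([(478,46)]),38),("top",T([(261,320)]),26)):
    b=back(n,uv,z)[0];c,s=np.cos(p[2]),np.sin(p[2]);d=b[:2]-p[:2];print("cap",n,b,"rack",c*d[0]+s*d[1],-s*d[0]+c*d[1])
for q in ([(p_,160) for p_ in (0,)]): pass
print("gap rail pts",w(p,np.array([[12,y,54] for y in(-160,-96,-32)])))
b=back("top",T([(668,270),(75,195),(640,170),(238,118)]),36);c,s=np.cos(p[2]),np.sin(p[2]);d=b[:,:2]-p[:2]
print("union elbow sleeve stock in rack",np.c_[c*d[:,0]+s*d[:,1],-s*d[:,0]+c*d[:,1]])
E
python3 fit.py
```

```text
top [ 5.91578343e+02 -4.60857083e+01 -9.91646595e-02] [ 0.3 -0.  -0.5  0.5  0.2 -0.5]
scene [ 5.93952232e+02 -4.54988553e+01 -1.04945952e-01] [ 0.4 -0.1 -0.1  0.2 -0.3 -0.2]
both [ 5.92836555e+02 -4.56823643e+01 -1.02418495e-01] [ 0.2 -0.7 -0.7  0.2  0.  -0.7  0.1 -0.7 -0.2 -0.1 -0.4 -0.5]
cap top [470.52222186  33.09240276  38.        ] rack -129.72727845274846 65.85661169459217
cap scene [476.98428171  32.87613913  38.        ] rack -123.27697033711304 66.30215931205343
cap top [470.33145274  33.5637024   26.        ] rack -129.96523336549117 66.30593748638022
gap rail pts [[ 588.41534746 -206.07080812   54.        ]
 [ 594.95867767 -142.40618034   54.        ]
 [ 601.50200788  -78.74155257   54.        ]]
union elbow sleeve stock in rack [[ -74.31990565 -180.84478803]
 [ -65.20273034  189.28763998]
 [ -13.72207302 -158.57598308]
 [  -6.50979118   93.71398032]]
```

Both views agree to about 2 mm: the rack is near (593,-46) with yaw -0.102, and the cap is near rack (-129,+66). The third gap is at rack y=-32. I'll write a planner script that works out the shifts in tool axes.

```bash
cat > plan.py <<'E'
import sys,numpy as np
from cell import get_state
from scipy.spatial.transform import Rotation as Rn
P=(592.8,-45.7,-0.1024)
def rack(x,y):
    c,s=np.cos(P[2]),np.sin(P[2]);return np.array([P[0]+c*x-s*y,P[1]+s*x+c*y])
def torack(w):
    c,s=np.cos(P[2]),np.sin(P[2]);d=np.array(w[:2])-P[:2];return np.array([c*d[0]+s*d[1],-s*d[0]+c*d[1]])
# args: rack x, rack y, tip z, angle (deg) of tool y from rack y
s=get_state();q=s["eef_rot"];R=Rn.from_quat([q[1],q[2],q[3],q[0]])
print("t",s["t"],"tcp",s["tcp_pos"].round(1),"rack",torack(s["tcp_pos"]).round(1),"tipz",round(s["tcp_pos"][2]-173,1),"F",s["ft_force"].round(1),"w",round(s["gripper_width"],1))
if len(sys.argv)>1:
    x,y,z,a=map(float,sys.argv[1:5]);t=np.r_[rack(x,y),z+173]
    th=P[2]+np.radians(a)
    Rt=Rn.from_matrix(np.array([[-np.cos(th),-np.sin(th),0],[-np.sin(th),np.cos(th),0],[0,0,-1]]))
    print("shift now-axes",R.inv().apply(t-s["tcp_pos"]).round(1),"shift target-axes",Rt.inv().apply(t-s["tcp_pos"]).round(1),"turn",(R.inv()*Rt).as_rotvec().round(4))
E
python3 plan.py 12 -160 110 0; python3 -m creep '0 0 0 0 0 -0.14 0; 0 0 0 0 0 -0.14 0'; python3 plan.py 12 -160 110 0
```

```text
t 0.1 tcp [205.4 510.2 404.2] rack [-442.2  513.3] tipz 231.2 F [-0.1  0.1  0.1] w 85.4
shift now-axes [-622.8 -521.2  121.7] shift target-axes [-454.2 -673.3  121.2] turn [-0.0012 -0.0004 -0.2804]
t: 0.35
tcp_pos: [205.4, 510.1, 403.4]
eef_rot: [-0.001, 0.048, 0.999, -0.001]
ft_force: [0.1, -0.2, 0.3]
gripper_width: 51.8
t 0.35 tcp [205.4 510.1 403.4] rack [-442.2  513.3] tipz 230.4 F [ 0.1 -0.2  0.3] w 51.8
shift now-axes [-449.4 -676.3  121.6] shift target-axes [-454.2 -673.3  120.4] turn [-0.0028 -0.0015  0.0073]
```

```bash
python3 -m creep '-30 -45 5 0 0 0 0; -30 -45 5 0 0 0 0; -30 -45 5 0 0 0 0; -30 -45 5 0 0 0 0; -30 -45 5 0 0 0 0; -30 -45 5 0 0 0 0; -30 -45 5 0 0 0 0; -30 -45 5 0 0 0 0; -30 -45 5 0 0 0 0; -30 -45 5 0 0 0 0'; python3 plan.py 12 -160 80 0
```

```text
t: 1.6
tcp_pos: [468.2, 21.7, 350.8]
eef_rot: [-0.002, 0.043, 0.999, -0.002]
ft_force: [1.5, 0.0, 0.3]
gripper_width: -0.1
t 1.6 tcp [468.2  21.7 350.8] rack [-130.9   54.4] tipz 177.8 F [1.5 0.  0.3] w -0.1
shift now-axes [-139.9 -216.2   98.1] shift target-axes [-142.9 -214.4   97.8] turn [-0.0033 -0.0032  0.0154]
```

```bash
python3 -m creep '-30 -45 10 0 0 0.015 0; -30 -45 20 0 0 0 0; -30 -45 20 0 0 0 0; -30 -45 20 0 0 0 0; -15 -25 8 0 0 0 0; 0 0 0 0 0 0 0; 0 0 0 0 0 0 0'; python3 plan.py 12 -160 64 0
```

```text
t: 2.48
tcp_pos: [584.9, -206.8, 267.4]
eef_rot: [-0.003, 0.054, 0.999, -0.0]
ft_force: [0.4, 0.2, -0.3]
gripper_width: -0.1
t 2.475 tcp [ 584.9 -206.8  267.4] rack [   8.6 -161.1] tipz 94.4 F [ 0.4  0.2 -0.3] w -0.1
shift now-axes [-3.6  1.1 30.4] shift target-axes [-3.4  1.1 30.4] turn [-0.001  -0.0067 -0.0048]
```

```bash
python3 -m creep '-4 1 15 0 -0.005 -0.005 0; 0 0 13 0 0 0 0; 0 0 3 0 0 0 0; 0 0 0 0 0 0 0; 0 0 0 0 0 0 0'; python3 plan.py 12 -160 60 0
python3 - <<'E'
from cell import *
import cv2
f=snapshot("top")["frame"][:,:,::-1][185:285,335:485];cv2.imwrite("pics/t1.png",cv2.resize(f,None,fx=4,fy=4,interpolation=cv2.INTER_CUBIC))
f=snapshot("scene")["frame"][:,:,::-1][200:320,165:325];cv2.imwrite("pics/s1.png",cv2.resize(f,None,fx=4,fy=4,interpolation=cv2.INTER_CUBIC))
E
```

```text
t: 3.1
tcp_pos: [588.7, -203.5, 235.0]
eef_rot: [-0.001, 0.049, 0.999, -0.0]
ft_force: [0.8, 0.3, 0.4]
gripper_width: 0.1
t 3.1 tcp [ 588.7 -203.5  235. ] rack [  12.1 -157.3] tipz 62.0 F [0.8 0.3 0.4] w 0.1
shift now-axes [ 0.1 -2.7  2. ] shift target-axes [ 0.1 -2.7  2. ] turn [-0.0008 -0.0014  0.0035]
```

View pics/s1.png

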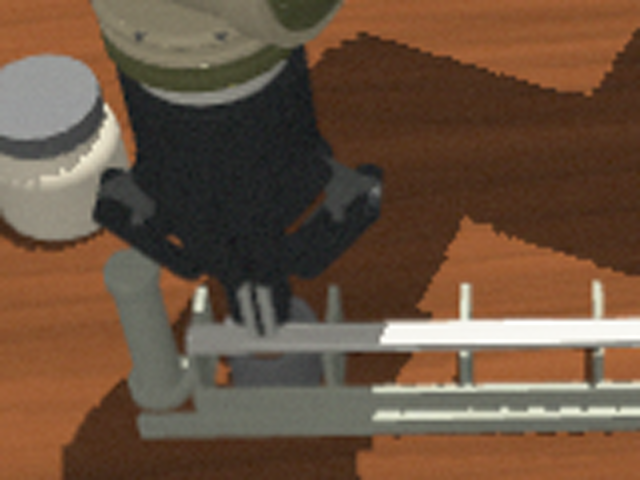

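View pics/t1.png

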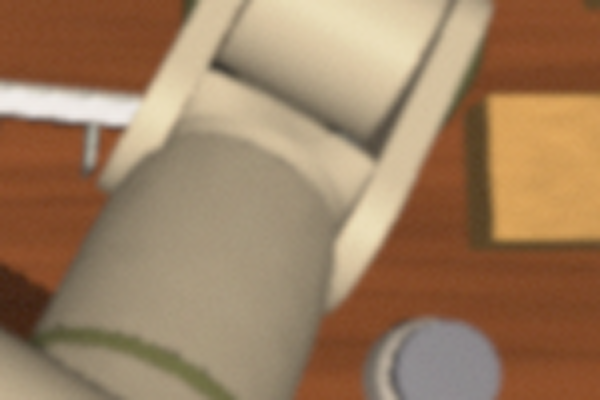

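The scene crop shows the shut fingertips (about 258,325) over the rail in the middle of the first gap, with the knuckles clear of the post. The top view is blocked by the arm. I'll lower gently.

```bash
python3 -m creep '0 0 2 0 0 0 0; 0 0 2 0 0 0 0; 0 0 2 0 0 0 0; 0 0 1 0 0 0 0'; python3 plan.py 12 -157 54 0
```

```text
t: 3.7
tcp_pos: [588.7, -203.7, 228.0]
eef_rot: [-0.0, 0.05, 0.999, -0.001]
ft_force: [-0.4, 0.1, 0.3]
gripper_width: -0.1
t 3.7 tcp [ 588.7 -203.7  228. ] rack [  12.1 -157.6] tipz 55.0 F [-0.4  0.1  0.3] w -0.1
shift now-axes [0.1 0.6 1. ] shift target-axes [0.1 0.6 1. ] turn [-0.0011 -0.0005  0.0032]
```

```bash
python3 -m creep '0 0 1 0 0 0 0; 0 0 1 0 0 0 0'; python3 plan.py 12 -157 54 0
```

```text
t: 3.95
tcp_pos: [588.7, -203.6, 227.4]
eef_rot: [0.0, 0.05, 0.999, -0.001]
ft_force: [-5.0, 2.4, 11.1]
gripper_width: 0.1
t 3.95 tcp [ 588.7 -203.6  227.4] rack [  12.  -157.5] tipz 54.4 F [-5.   2.4 11.1] w 0.1
shift now-axes [0.  0.5 0.4] shift target-axes [0.  0.5 0.4] turn [-0.0016  0.0001  0.0033]
```

Contact at 11 N, at the expected height. Now I'll slide along the rail.

```bash
python3 -m creep '0 5 0.4 0 0 0 0; 0 6 0.4 0 0 0 0; 0 6 0.4 0 0 0 0; 0 6 0.4 0 0 0 0'; python3 plan.py 12 -96 54 0
```

```text
t: 4.45
tcp_pos: [591.5, -180.8, 227.5]
eef_rot: [0.002, 0.05, 0.999, -0.003]
ft_force: [-0.8, -4.4, 6.0]
gripper_width: -0.0
t 4.45 tcp [ 591.5 -180.8  227.5] rack [  12.5 -134.5] tipz 54.5 F [-0.8 -4.4  6. ] w -0.0
shift now-axes [ 0.4 38.5  0.3] shift target-axes [ 0.5 38.5  0.5] turn [-0.0057  0.0046  0.0028]
```

Contact held at 6 N. I'll go on to gap 2.

```bash
python3 -m creep '0 6 0.5 -0.003 0.002 0 0; 0 6 0.5 -0.003 0.002 0 0; 0 6 0.5 0 0 0 0; 0 6 0.5 0 0 0 0; 0 6 0.5 0 0 0 0; 0 6 0.5 0 0 0 0; 0 0 0.5 0 0 0 0'; python3 plan.py 12 -96 54 0
```

```text
t: 5.32
tcp_pos: [596.4, -143.4, 227.5]
eef_rot: [0.004, 0.049, 0.999, -0.004]
ft_force: [-2.5, -0.5, 7.8]
gripper_width: 0.2
t 5.325 tcp [ 596.4 -143.4  227.5] rack [ 13.5 -96.8] tipz 54.5 F [-2.5 -0.5  7.8] w 0.2
shift now-axes [1.5 0.8 0.4] shift target-axes [1.5 0.8 0.5] turn [-0.0067  0.0088  0.0042]
```

```bash
python3 -m creep '0 6 0.4 -0.004 0.004 0 0; 0.5 6 0.4 -0.003 0.003 0 0; 0.5 6 0.4 0 0.002 0 0; 0 6 0.4 0 0 0 0; 0 6 0.4 0 0 0 0'; python3 plan.py 12 -32 54 0
```

```text
t: 5.95
tcp_pos: [599.1, -112.6, 227.5]
eef_rot: [0.003, 0.049, 0.999, -0.002]
ft_force: [-0.6, -2.9, 7.5]
gripper_width: 0.0
t 5.95 tcp [ 599.1 -112.6  227.5] rack [ 13.1 -65.9] tipz 54.5 F [-0.6 -2.9  7.5] w 0.0
shift now-axes [ 1.  33.9  0.3] shift target-axes [ 1.1 33.9  0.5] turn [-0.0039  0.0053  0.0045]
```

```bash
python3 -m creep '0.3 6 0.4 -0.003 0.003 0 0; 0.3 6 0.4 0 0.002 0 0; 0.3 6 0.4 0 0 0 0; 0 6 0.4 0 0 0 0; 0 6 0.4 0 0 0 0; 0 0 0.4 0 0 0 0'; python3 plan.py 12 -32 54 0
```

```text
t: 6.7
tcp_pos: [602.0, -80.8, 227.5]
eef_rot: [0.003, 0.048, 0.999, -0.003]
ft_force: [-1.1, -0.6, 6.7]
gripper_width: 0.2
t 6.7 tcp [602.  -80.8 227.5] rack [ 12.7 -34. ] tipz 54.5 F [-1.1 -0.6  6.7] w 0.2
shift now-axes [0.7 2.  0.5] shift target-axes [0.7 2.  0.5] turn [-0.0054  0.006   0.0059]
```

Run:
```python
from cell import *
import cv2
f=snapshot("scene")["frame"][:,:,::-1][190:320,185:445];cv2.imwrite("pics/s2.png",cv2.resize(f,None,fx=3,fy=3,interpolation=cv2.INTER_CUBIC))
```

```text
(no output)
```

View pics/s2.png

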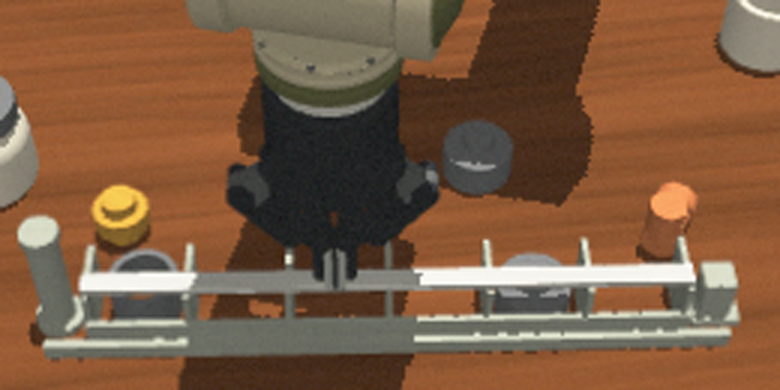

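The fingertips (about 337,275) are midway between the third gap's dividers (289 and 389). Now I'll lift and go around behind the cap.

```bash
python3 -m creep '0 0 -20 -0.005 0.006 0 0; 0 0 -20 0 0 0 0; 0 0 0 0 0 0 0.28'; python3 plan.py -154 120 85 -64; python3 -c "
from cell import *;print(get_state()['joints'])"
```

```text
t: 7.12
tcp_pos: [601.4, -78.7, 266.4]
eef_rot: [-0.002, 0.048, 0.999, 0.002]
ft_force: [-0.0, -0.3, 0.4]
gripper_width: 17.0
t 7.125 tcp [601.4 -78.7 266.4] rack [ 11.9 -32. ] tipz 93.4 F [-0.  -0.3  0.4] w 17.0
shift now-axes [164.8 153.1   9.7] shift target-axes [209.3 -82.5   8.4] turn [-1.0000e-04 -6.1000e-03  1.1238e+00]
[-0.3254125   0.60347604  1.3335309   0.00192409  1.21007867 -1.80131226]
```

```bash
python3 -m creep '40 37 0 0 0 0 0.28; 40 37 0 0 0 0 0.28; 40 37 0 0 0 0 0.28; 40 37 0 0 0 0 0.28; 0 0 0 0 0 0.18 0.28; 0 0 0 0 0 0.18 0.28; 0 0 0 0 0 0.18 0.28; 0 0 0 0 0 0.18 0.28; 0 0 0 0 0 0.18 0.28; 0 0 0 0 0 0.18 0.28'; python3 plan.py -154 120 30 -64
python3 - <<'E'
from cell import *
import cv2
f=snapshot("scene")["frame"][:,:,::-1][170:320,255:455];cv2.imwrite("pics/s3.png",cv2.resize(f,None,fx=4,fy=4,interpolation=cv2.INTER_CUBIC))
E
```

```text
t: 8.38
tcp_pos: [446.7, 91.9, 256.9]
eef_rot: [-0.013, 0.568, 0.823, -0.003]
ft_force: [-0.4, -0.3, 0.5]
gripper_width: 24.3
t 8.375 tcp [446.7  91.9 256.9] rack [-159.3  121.9] tipz 83.9 F [-0.4 -0.3  0.5] w 24.3
shift now-axes [-5.1  5.  53.8] shift target-axes [-4.1  4.  53.9] turn [-0.0205 -0.0174  0.0105]
```

View pics/s3.png

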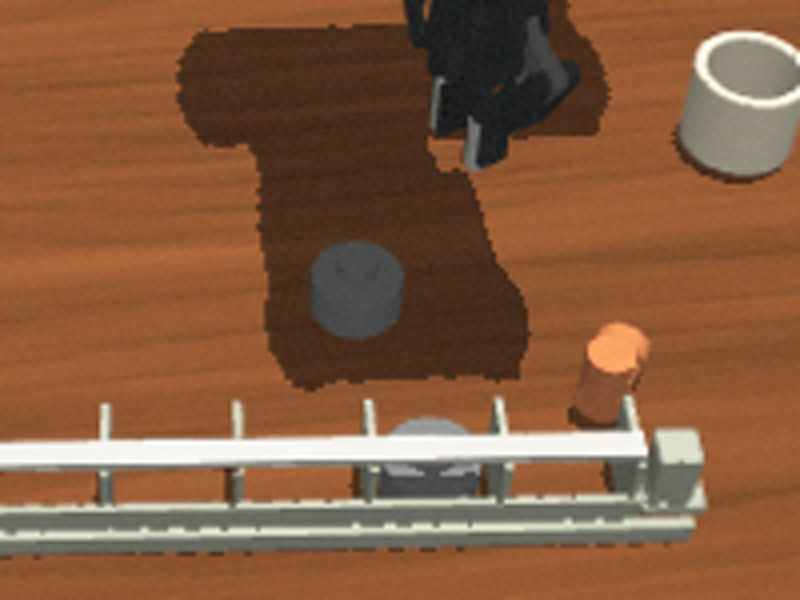

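The two fingertips hang behind and to the left of the cap, clear of the elbow. I'll descend.

```bash
python3 -m creep '-4 5 30 -0.02 -0.017 0.01 0.28; 0 0 30 0 0 0 0.28; 0 0 15 0 0 0 0.28; 0 0 3 0 0 0 0.28'; python3 plan.py -154 120 6 -64
python3 - <<'E'
from cell import *
import cv2
f=snapshot("scene")["frame"][:,:,::-1][170:320,255:455];cv2.imwrite("pics/s4.png",cv2.resize(f,None,fx=4,fy=4,interpolation=cv2.INTER_CUBIC))
E
```

```text
t: 8.93
tcp_pos: [450.8, 91.0, 174.2]
eef_rot: [-0.002, 0.571, 0.821, -0.001]
ft_force: [0.5, 0.1, -1.1]
gripper_width: 24.2
t 8.925 tcp [450.8  91.  174.2] rack [-155.3  121.4] tipz 1.2 F [ 0.5  0.1 -1.1] w 24.2
shift now-axes [-1.8  0.5 -4.8] shift target-axes [-1.8  0.5 -4.8] turn [-0.0036 -0.0024  0.0038]
```

View pics/s4.png

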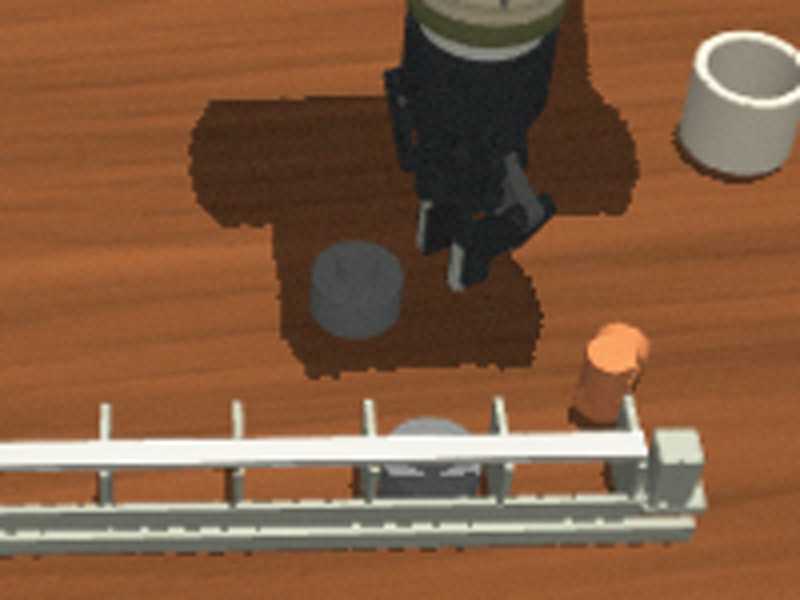

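```bash
python3 -m creep '-6 0 -5 -0.003 -0.002 0.004 0.28; -8 0 0 0 0 0 0.28; -8 0 0 0 0 0 0.28; -8 0 0 0 0 0 0.28; -8 0 0 0 0 0 0.28; -8 0 0 0 0 0 0.28; -8 0 0 0 0 0 0.28; 0 0 0 0 0 0 0.28'; python3 plan.py -94.5 -2.3 6 -64
python3 - <<'E'
from cell import *
import cv2
f=snapshot("scene")["frame"][:,:,::-1][170:320,255:455];cv2.imwrite("pics/s5.png",cv2.resize(f,None,fx=4,fy=4,interpolation=cv2.INTER_CUBIC))
E
```

```text
t: 9.98
tcp_pos: [471.0, 36.3, 181.2]
eef_rot: [0.001, 0.573, 0.82, 0.001]
ft_force: [-0.5, 0.2, 0.1]
gripper_width: 23.8
t 9.975 tcp [471.   36.3 181.2] rack [-129.6   69.1] tipz 8.2 F [-0.5  0.2  0.1] w 23.8
shift now-axes [-79.6   0.2   2.3] shift target-axes [-79.6   0.2   2.2] turn [0.0025 0.0008 0.0002]
```

View pics/s5.png

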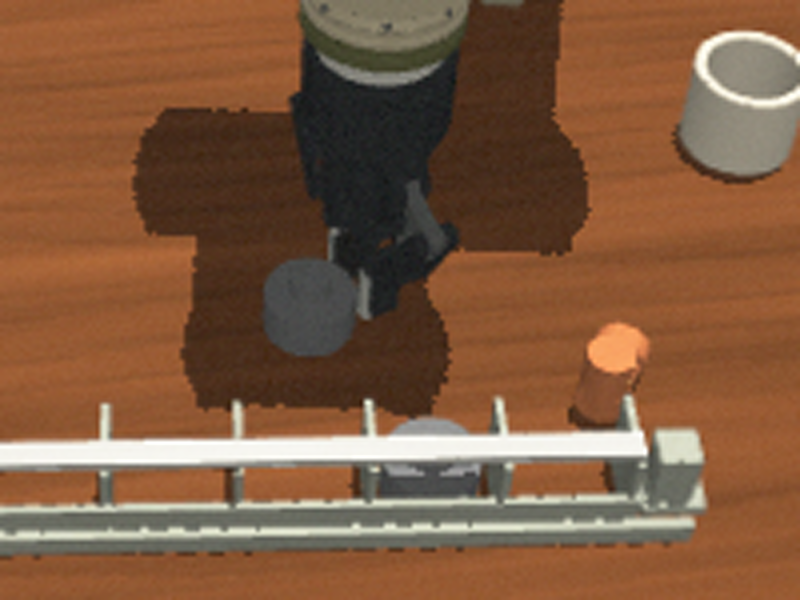

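The cap sits in the V between the fingertips, with its stub near crop (310,283), upright and sliding. I'll go on to the staging point.

```bash
python3 -m creep '-8 0 1 0.002 0 0 0.28; -8 0 1 0 0 0 0.28; -8 0 0 0 0 0 0.28; -8 0 0 0 0 0 0.28; -8 0 0 0 0 0 0.28; -8 0 0 0 0 0 0.28; -8 0 0 0 0 0 0.28; -8 0 0 0 0 0 0.28; -8 0 0 0 0 0 0.28; 0 0 0 0 0 0 0.28'; python3 plan.py -94.5 -2.3 6 -64
python3 - <<'E'
from cell import *
import cv2
f=snapshot("scene")["frame"][:,:,::-1][170:320,235:435];cv2.imwrite("pics/s6.png",cv2.resize(f,None,fx=4,fy=4,interpolation=cv2.INTER_CUBIC))
from h import *
E
```

```text
t: 11.28
tcp_pos: [497.2, -35.5, 179.2]
eef_rot: [0.0, 0.572, 0.82, -0.0]
ft_force: [0.1, -0.2, 0.9]
gripper_width: 24.0
t 11.275 tcp [497.2 -35.5 179.2] rack [-96.1   0.4] tipz 6.2 F [ 0.1 -0.2  0.9] w 24.0
shift now-axes [-3.1  0.3  0.2] shift target-axes [-3.1  0.3  0.2] turn [0.0001 0.0001 0.0007]
```

View pics/s6.png

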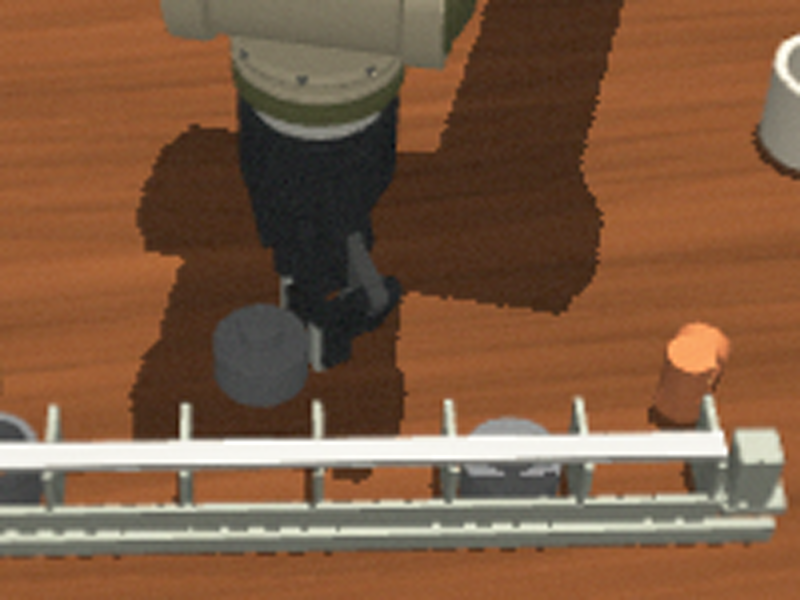

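```bash
cat > ov.py <<'E'
from h import *; import sys
from cell import snapshot
sys.argv,a=[sys.argv[0]],sys.argv[1:]
from plan import rack
x,y=float(a[0]),float(a[1]);u0,v0=int(a[3]),int(a[4]);f=snapshot("scene")["frame"][:,:,::-1][v0:v0+120,u0:u0+160]
im=cv2.resize(f,None,fx=5,fy=5,interpolation=cv2.INTER_CUBIC);im=cv2.convertScaleAbs(im,alpha=1.6,beta=20)
t=np.linspace(0,6.283,60);c=rack(x,y)
for r,z in((25,26),(25,0),(11,38)):
    q=proj("scene",np.c_[c[0]+r*np.cos(t),c[1]+r*np.sin(t),t*0+z]);q=(q-[u0,v0]+.5)*5-.5
    cv2.polylines(im,[np.int32(q.round())],True,(0,255,0),1)
for yy in(-62,-2):
    q=proj("scene",[np.r_[rack(-22,yy),h] for h in(0,48)]);q=(q-[u0,v0]+.5)*5-.5
    cv2.polylines(im,[np.int32(q.round())],False,(255,255,0),1)
cv2.imwrite("pics/"+a[2],im)
E
python3 ov.py -81.6 -29.3 o1.png 235 200
```

```text
t 11.325 tcp [497.1 -35.3 179.2] rack [-96.2   0.6] tipz 6.2 F [-0.2 -0.7 -0.2] w 24.1
```

View pics/o1.png

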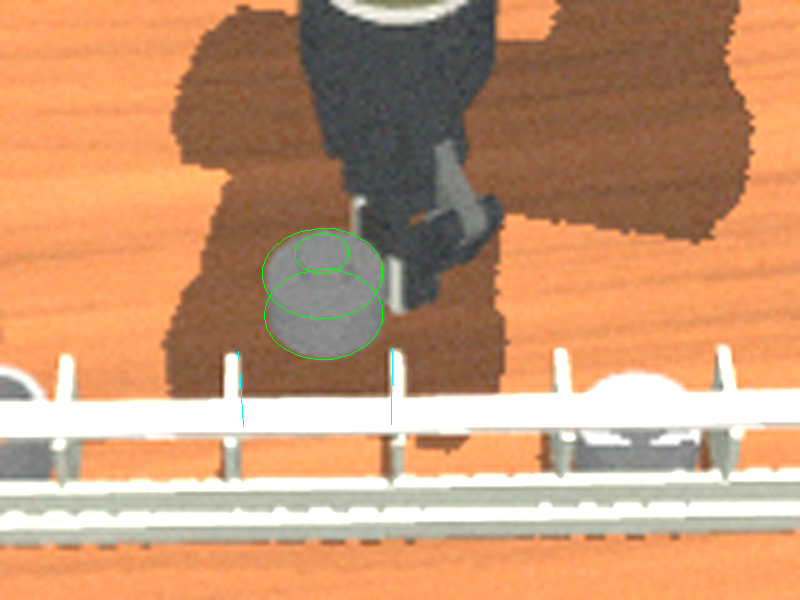

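The overlay fits: the cap is at rack (-82,-29), as the hand pose predicts. I'll push 3 mm more, back off, lift and turn square to the rack.

```bash
python3 -m creep '-4 0 0 0 0 0 0.28; 0 0 0 0 0 0 0.28; 20 0 0 0 0 0 0.28; 25 0 0 0 0 0 0.28; 0 0 -30 0 0 0 0.28; 0 0 -25 0 0 0 0.28; 0 0 0 0 0 0 0.28'; python3 plan.py -145 -32 6 0; python3 ov.py -80 -32 o2.png 235 200
```

```text
t: 12.25
tcp_pos: [479.9, 9.5, 234.9]
eef_rot: [-0.001, 0.571, 0.821, -0.001]
ft_force: [0.1, 0.0, -0.0]
gripper_width: 23.9
t 12.25 tcp [479.9   9.5 234.9] rack [-118.    43.3] tipz 61.9 F [ 0.1  0.  -0. ] w 23.9
shift now-axes [-55.7 -57.4  55.9] shift target-axes [ 27.  -75.3  55.9] turn [-0.0013 -0.0028 -1.1132]
t 12.25 tcp [479.9   9.5 234.9] rack [-118.    43.3] tipz 61.9 F [ 0.1  0.  -0. ] w 23.9
```

View pics/o2.png

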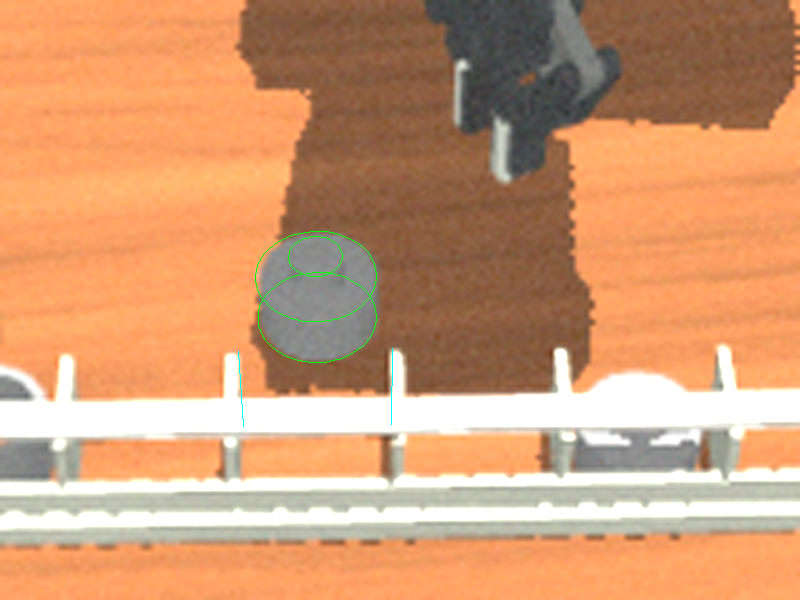

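The cap is at about (-80,-31), lined up with the third gap.

```bash
python3 -m creep '-28 -28.5 0 0 0 0 0.28; -28 -28.5 0 0 0 0 0.28; 0 0 0 0 0 -0.18 0.28; 0 0 0 0 0 -0.18 0.28; 0 0 0 0 0 -0.18 0.28; 0 0 0 0 0 -0.18 0.28; 0 0 0 0 0 -0.18 0.28; 0 0 0 0 0 -0.18 0.28; 0 0 0 0 0 -0.03 0.28; 0 0 0 0 0 0 0.28'; python3 plan.py -145 -31.5 5 0
```

```text
t: 13.55
tcp_pos: [441.2, -60.7, 224.2]
eef_rot: [-0.011, 0.036, 0.999, 0.004]
ft_force: [-0.0, 0.1, 0.9]
gripper_width: 23.8
t 13.55 tcp [441.2 -60.7 224.2] rack [-149.2  -30.4] tipz 51.2 F [-0.   0.1  0.9] w 23.8
shift now-axes [-5.2 -1.5 46. ] shift target-axes [-4.2 -1.1 46.2] turn [ 0.0061 -0.0218  0.0297]
```

```bash
python3 -m creep '-4 -1 15 0.006 -0.021 0.03 0.28; 0 0 15 0 0 0 0.28; 0 0 12 0 0 0 0.28; 0 0 0 0 0 0 0.28'; python3 plan.py -145 -31.5 5 0
```

```text
t: 14.05
tcp_pos: [444.8, -61.5, 180.2]
eef_rot: [-0.0, 0.056, 0.998, 0.0]
ft_force: [-0.8, -0.5, 1.2]
gripper_width: 24.0
t 14.05 tcp [444.8 -61.5 180.2] rack [-145.6  -30.9] tipz 7.2 F [-0.8 -0.5  1.2] w 24.0
shift now-axes [-0.6 -0.6  2.2] shift target-axes [-0.6 -0.6  2.2] turn [ 0.0001 -0.0006 -0.0105]
```

```bash
python3 -m creep '-10 -0.6 1 0 0 -0.01 0.28; -10 0 1 0 0 0 0.28; -8 0 0 0 0 0 0.28; -8 0 0 0 0 0 0.28; -8 0 0 0 0 0 0.28; -8 0 0 0 0 0 0.28; -8 0 0 0 0 0 0.28; -8 0 0 0 0 0 0.28; 0 0 0 0 0 0 0.28'; python3 plan.py -36 -31.5 5 0; python3 ov.py -45 -31.5 o3.png 235 200
```

```text
t: 15.18
tcp_pos: [517.5, -69.8, 179.0]
eef_rot: [0.0, 0.052, 0.999, -0.0]
ft_force: [0.0, 0.1, -0.6]
gripper_width: 23.9
t 15.175 tcp [517.5 -69.8 179. ] rack [-72.4 -31.7] tipz 6.0 F [ 0.   0.1 -0.6] w 23.9
shift now-axes [-36.4   0.2   1.1] shift target-axes [-36.4   0.2   1. ] turn [-0.0004  0.0006 -0.0008]
t 15.175 tcp [517.5 -69.8 179. ] rack [-72.4 -31.7] tipz 6.0 F [ 0.   0.1 -0.6] w 23.9
```

View pics/o3.png

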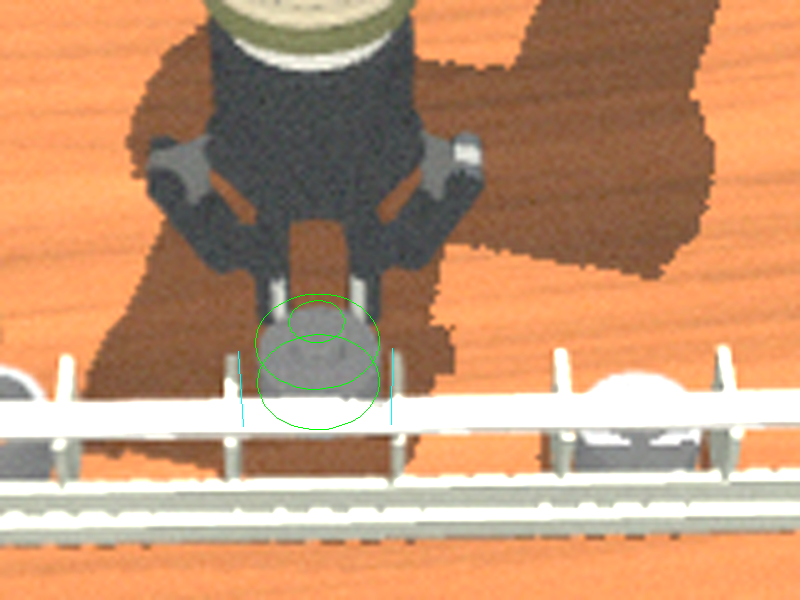

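The cap is entering the third gap on centre, with its outline slightly ahead of my -45 guess and consistent with -39. I'll push it home gently.

```bash
python3 -m creep '-6 0 0 0 0 0 0.28; -6 0 0 0 0 0 0.28; -6 0 0 0 0 0 0.28; -6 0 0 0 0 0 0.28; -5 0 0 0 0 0 0.28; -1 0 0 0 0 0 0.28'; python3 plan.py -36 -31.5 6 0
```

```text
t: 15.98
tcp_pos: [548.7, -72.9, 178.9]
eef_rot: [-0.001, 0.052, 0.999, 0.0]
ft_force: [-2.0, -0.4, 2.0]
gripper_width: 23.7
t 15.975 tcp [548.7 -72.9 178.9] rack [-41.1 -31.6] tipz 5.9 F [-2.  -0.4  2. ] w 23.7
shift now-axes [-5.1  0.1 -0.1] shift target-axes [-5.1  0.1 -0.1] turn [-0.0001 -0.0013 -0.0008]
```

```bash
python3 -m creep '-2 0 0 0 0 0 0.28; -2 0 0 0 0 0 0.28'; python3 -m creep '-1 0 0 0 0 0 0.28; -1 0 0 0 0 0 0.28'; python3 plan.py -36 -31.5 6 0
```

```text
t: 16.23
tcp_pos: [552.7, -73.3, 178.9]
eef_rot: [-0.001, 0.052, 0.999, 0.0]
ft_force: [-1.7, 0.4, 0.6]
gripper_width: 24.3
t: 16.48
tcp_pos: [554.7, -73.5, 178.9]
eef_rot: [-0.001, 0.052, 0.999, 0.0]
ft_force: [-1.6, 0.7, 0.2]
gripper_width: 23.6
t 16.475 tcp [554.7 -73.5 178.9] rack [-35.  -31.5] tipz 5.9 F [-1.6  0.7  0.2] w 23.6
shift now-axes [ 1.   0.  -0.1] shift target-axes [ 1.   0.  -0.1] turn [ 0.0001 -0.002  -0.0008]
```

Not at the wall yet. I'll advance in 1 mm steps until the force rises.

```bash
python3 -m creep '-1 0 0 0 0 0 0.28; -1 0 0 0 0 0 0.28'; python3 -m creep '-1 0 0 0 0 0 0.28';python3 -m creep '-1 0 0 0 0 0 0.28'; python3 plan.py -36 -31.5 6 0
```

```text
t: 16.73
tcp_pos: [556.8, -73.7, 178.9]
eef_rot: [-0.001, 0.052, 0.999, 0.0]
ft_force: [-2.4, 0.9, 1.4]
gripper_width: 24.1
t: 16.85
tcp_pos: [557.5, -73.7, 178.8]
eef_rot: [-0.002, 0.052, 0.999, 0.0]
ft_force: [-6.6, -0.9, 3.1]
gripper_width: 24.2
t: 16.98
tcp_pos: [558.0, -73.8, 178.8]
eef_rot: [-0.003, 0.051, 0.999, 0.0]
ft_force: [-6.7, -0.2, 5.7]
gripper_width: 23.9
t 16.975 tcp [558.  -73.8 178.8] rack [-31.8 -31.5] tipz 5.8 F [-6.7 -0.2  5.7] w 23.9
shift now-axes [ 4.2 -0.  -0.2] shift target-axes [ 4.2  0.  -0.2] turn [ 0.0003 -0.0064 -0.0005]
```

```bash
python3 -m creep '-1 0 0 0 0 0 0.28'; python3 plan.py -36 -31.5 6 0; python3 ov.py -3 -31.5 o4.png 235 200
```

```text
t: 17.1
tcp_pos: [558.4, -73.9, 178.8]
eef_rot: [-0.004, 0.051, 0.999, 0.0]
ft_force: [-6.0, -0.3, 4.6]
gripper_width: 23.9
t 17.1 tcp [558.4 -73.9 178.8] rack [-31.4 -31.5] tipz 5.8 F [-6.  -0.3  4.6] w 23.9
shift now-axes [ 4.6  0.  -0.2] shift target-axes [ 4.6  0.  -0.2] turn [ 0.0004 -0.009  -0.0003]
t 17.1 tcp [558.4 -73.9 178.8] rack [-31.4 -31.5] tipz 5.8 F [-6.  -0.3  4.6] w 23.9
```

View pics/o4.png

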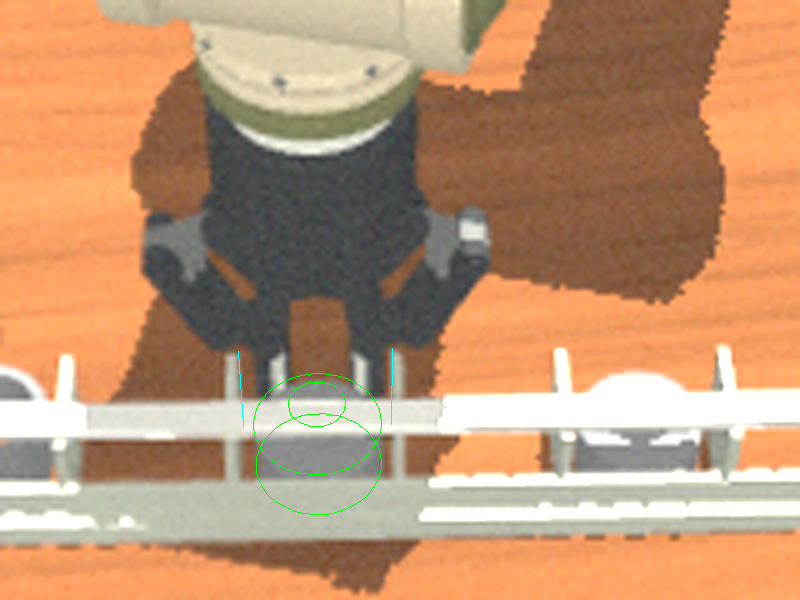

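The force holds at about 6 N and the fingertips have stopped, with only the wrist flexing. The fingers are clear of both dividers, so the cap is against the wall. I'll back off and check from both cameras.

```bash
python3 -m creep '3 0 0 0 -0.009 0 0.28; 15 0 0 0 0 0 0.28; 30 0 0 0 0 0 0.28; 30 0 0 0 0 0 0.28; 0 0 -40 0 0 0 0.28; 0 0 -50 0 0 0 0.28; 40 0 -40 0 0 0 0.28; 40 40 -20 0 0 0 0.28; 20 55 0 0 0 0 0.28; 0 60 0 0 0 0 0.28'; python3 -m creep '0 60 0 0 0 0 0.28; 0 60 0 0 0 0 0.28; 0 50 0 0 0 0 0.28; 0 0 0 0 0 0 0.28;0 0 0 0 0 0 0.28'; python3 ov.py -3 -31.5 o5.png 235 200
python3 - <<'E'
from cell import *
import cv2
F=snapshot("top")["frame"][:,:,::-1];cv2.imwrite("pics/top9.png",F);f=F[185:285,235:435];cv2.imwrite("pics/top9c.png",cv2.resize(f,None,fx=4,fy=4,interpolation=cv2.INTER_CUBIC))
E
```

```text
t: 18.4
tcp_pos: [393.7, 99.4, 333.7]
eef_rot: [0.01, 0.056, 0.998, -0.001]
ft_force: [2.4, -0.8, 0.6]
gripper_width: 23.7
t: 19.02
tcp_pos: [412.2, 277.2, 334.8]
eef_rot: [0.015, 0.053, 0.998, 0.001]
ft_force: [0.2, -0.2, 0.3]
gripper_width: 23.6
t 19.025 tcp [412.2 277.2 334.8] rack [-212.7  302.8] tipz 161.8 F [ 0.2 -0.2  0.3] w 23.6
```

View pics/o5.png

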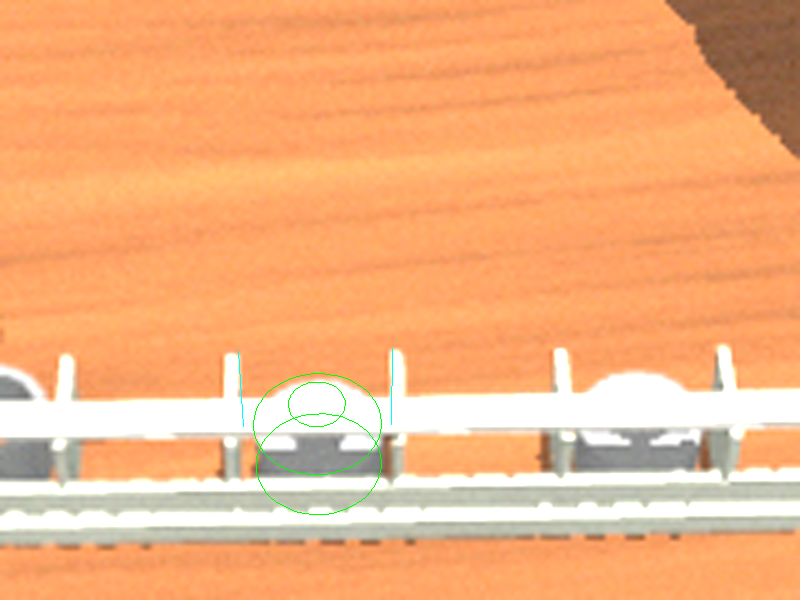

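View pics/top9c.png

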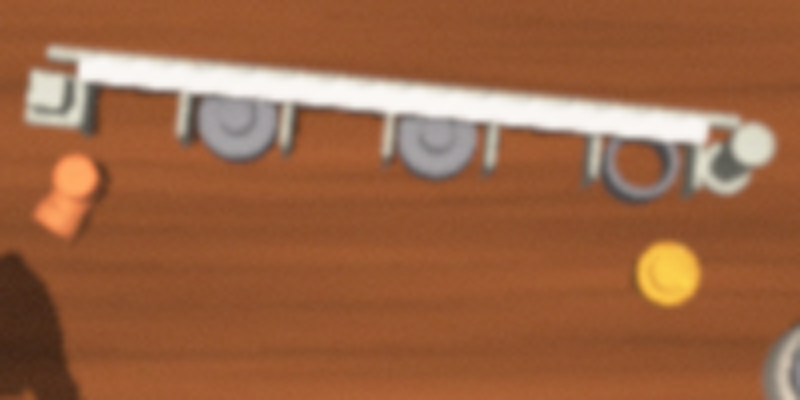

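Both views show the cap upright in the third gap at (437,135), to the same depth as the stock cap. The elbow, union and sleeve are where they were. Last I'll check the rest against the first picture.

Run:
```python
import cv2,numpy as np
a=cv2.imread("pics/top0.png").astype(int);b=cv2.imread("pics/top9.png").astype(int);d=abs(a-b).max(2)
for n,(x,y,w,h) in dict(elbow=(240,220,25,28),union=(392,244,20,20),sleeve=(385,212,22,26),stock=(282,204,24,24),paste=(425,262,38,34),wrench=(138,195,40,80),carton=(454,205,60,44),coupling=(178,290,38,36)).items(): print(n,(d[y:y+h,x:x+w]>40).sum())
```

```text
elbow 0
union 0
sleeve 0
stock 0
paste 0
wrench 940
carton 0
coupling 708
```

View pics/top9.png

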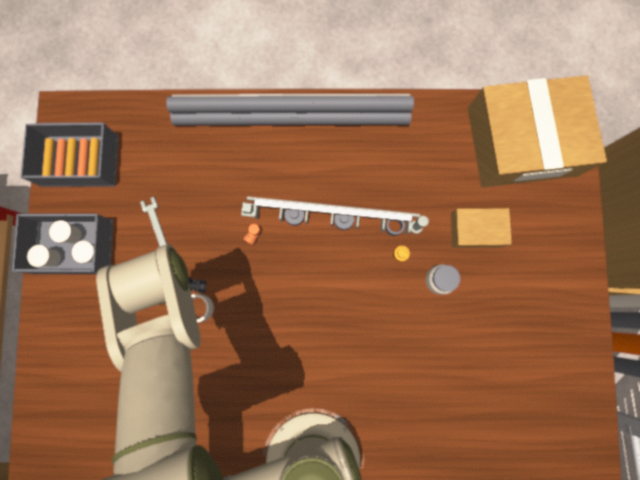

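The top picture shows the cap in the third gap (344,219). The wrench and coupling are only partly hidden by the arm, which hangs 160 mm above the bench and never came near them. The other things show no change. I'll sign off.

```bash
python3 -c "
from cell import *
s=get_state();print(s['ft_force'].round(1),abs(s['qvel']).max());print(sign_off())"
```

```text
[-0.1  0.1 -0.2] 0.008140556071482041
the job is handed in; nothing more can be done
None
```

The loose cap is fully home in the third gap, and I handed the job in at about 19 s with the hand clear.

- **Rail:** I ran the shut fingertips along it from the post end. The touch was continuous, at about 6–11 N wherever I read it, over the first, second and third gaps. I lifted at the middle of the third gap and went no further.
- **Push:** I slid the cap across the bench between two slightly parted fingertips. I moved it sideways to line up with the third gap, then straight in until it met the back wall, where the force rose to about 6–7 N and the fingertips stopped. It was never gripped, and it was upright in every picture.
- **Last checks:** Both cameras show the cap upright and central in the gap, at the same depth as the stock cap. The picture comparison shows no change for the elbow, union, sleeve, stock cap, jar or carton. The wrist force was near zero and the arm was still.
- **Not confirmed or in disagreement:**
  - **Wrench and coupling:** the arm partly hid them in the last picture, so I could not compare them, but the hand stayed well above both.
  - **Cap depth:** working from the hand position alone put the cap about 4–5 mm deeper than the expected home position. I put that down to camera calibration and my guess of where the fingertips touch.

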